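Put the drone packs on their chargers and the swollen one in the safety tin

TASK

First put the swollen silver pack away in the open steel tin: lower it flat, gently, until you feel it rest on the board inside (whose height is not known), and only then let go; do not drop it and do not press it down hard. Then lay each of the three good packs, the square, the long and the round one, flat in the charging dock whose pocket has its shape, down on the pocket's floor within the lip. Leave the teal tape roll and the steel screw dish where they are.

Things in the scene. Friction and masses are not known exactly. Their poses are not given: they have to be found in the camera images.
- swollen_pack: Swollen foil battery pack, silver, pillow-shaped: 66 (x) by 40 (y) mm, straight upright sides 17 mm high, bulged top to 27 mm at the middle; a brass tab sticks out 10 mm at its +x end. 0.08 to 0.17 kg. Origin: centre of the underside, z up. Grasp from above across y (40 mm) on the lower 17 mm. Starts lying flat on the table, in front of the docks, any of four places.
- square_pack: Dark grey square battery pack, 56 by 56 mm, 26 mm high, 0.1 to 0.21 kg. Origin: centre of the underside, z up, x and y along its sides. Starts lying flat on the table.
- long_pack: Dark grey long battery pack, 100 (x) by 34 (y) mm, 26 mm high, 0.12 to 0.24 kg. Origin: centre of the underside, z up. Starts lying flat on the table.
- round_pack: Dark grey round battery pack, an upright cylinder of 42 mm diameter, 52 mm high, 0.11 to 0.22 kg. Origin: centre of the underside, z along its axis, up. Starts standing on the table; it must stand in its dock too.
- square_dock: Black charging dock, fixed to the table, with a square pocket of 68 by 68 mm. Origin: at table height under the pocket's centre; x and y along the pocket's sides. The pocket's floor is 8 mm above the table, the lip around it is 4 mm higher and 8 mm wide. A display block 18 mm high spans x = 43 to 67 mm.
- long_dock: Black charging dock, fixed, with a pocket of 112 (x) by 46 (y) mm. Origin: at table height under the pocket's centre; x along the pocket's length. Floor 8 mm above the table, lip 4 mm higher and 8 mm wide. A display block 18 mm high spans x = 65 to 89 mm.
- round_dock: Black charging dock, fixed, with a round pocket of 54 mm diameter. Origin: at table height under the pocket's centre. Floor 8 mm above the table, lip 4 mm higher and 8 mm wide. A display block 18 mm high spans x = 35 to 59 mm.
- tin: Open steel safety tin, fixed, opaque, without lid: outside 150 (x) by 140 (y) mm, walls 4 mm thick, rim 85 mm above the table. Origin: centre of its underside at table height. Inside lies a flat level cork board that fills it; its top is at an unknown height of 20 to 50 mm above the table, different at each start. The board lies on stiff foam: it gives about 1 mm per 4 N, at most 6 mm.
- tape_roll: Bystander: roll of teal tape lying flat, 54 mm diameter, 19 mm high, loose, 60 g. Origin: centre of the underside. To be left where it is.
- screw_dish: Bystander: small round steel dish, 52 mm diameter, 18 mm high, loose, 120 g. Origin: centre of the underside. To be left where it is.

How it is judged (in metres and radians):
At the end, for the whole second after the job is handed in: Each good pack: centre within 12 mm of its dock's, underside 5 to 10.5 mm above the table (on the pocket floor), tilt under 0.05 rad. Swollen pack: in the tin (within 65 mm in x, 60 mm in y of its centre), underside 10 to 56 mm up, tilt under 0.15 rad. All released and at rest (horizontal distance between square_pack and square_dock below 0.012 m and z of square_pack in the frame of square_dock between 0.005 and 0.0105 m and angle between each of square_pack, long_pack, round_pack's own z axis and vertical below 0.05 rad and horizontal distance between long_pack and long_dock below 0.012 m and z of long_pack in the frame of long_dock between 0.005 and 0.0105 m and horizontal distance between round_pack and round_dock below 0.012 m and z of round_pack in the frame of round_dock between 0.005 and 0.0105 m and x of swollen_pack in the frame of tin between -0.065 and 0.065 m and y of swollen_pack in the frame of tin between -0.06 and 0.06 m and z of swollen_pack in the frame of tin between 0.01 and 0.056 m and angle between swollen_pack's own z axis and vertical below 0.15 rad and linear speed of each of square_pack, long_pack, round_pack, swollen_pack below 0.02 m/s and contact force between the fingers and square_pack below 0.2 N and contact force between the fingers and long_pack below 0.2 N and contact force between the fingers and round_pack below 0.2 N and contact force between the fingers and swollen_pack below 0.2 N); the robot touches nothing.
It fails at once if a good pack is moved more than 40 mm before the swollen pack is in the tin (distance of any of square_pack, long_pack, round_pack from where it was at the start of the episode above 0.04 m and not (x of swollen_pack in the frame of tin between -0.075 and 0.075 m and y of swollen_pack in the frame of tin between -0.07 and 0.07 m and z of swollen_pack in the frame of tin below 0.07 m)).
It fails at once if the swollen pack is dropped: moves faster than 0.5 m/s over or in the tin without being held (a fall of about 13 mm) (horizontal distance between swollen_pack and tin below 0.1 m and linear speed of swollen_pack above 0.5 m/s and contact force between the fingers and swollen_pack below 0.3 N).
It fails at once if the swollen pack is pressed against the tin or its board with more than 40 N (contact force between swollen_pack and tin above 40 N).
It fails at once if the tape roll or the screw dish is moved more than 40 mm (distance of any of tape_roll, screw_dish from where it was at the start of the episode above 0.04 m).
It also fails if it takes over 128 s, if anything falls off the work surface, if the arm or the gripper's body presses on something with over 40 N, if the wrist force passes 120 N, or if a joint passes its speed limit or range.

ROBOT

A 6-joint arm with a two-finger parallel gripper is mounted at the origin on the work surface. World frame = base frame: x ahead of the robot, y to its left, z up, the work surface at z = 0. Lengths are in m, angles in degrees, forces in N, time in s.
With the tool pointing down it reaches from about 0.3 to 0.75 m from the base axis. Payload 8.5 kg.
Tool frame: the origin (TCP) lies midway between the tips of the shut fingers; the grasp point (between the pads) lies 19 mm behind it; z points along the fingers, y is the line along which they close (so a half turn about z gives the same grasp; the last joint's range is limited). The gripper opens to 85 mm and grips with 20 to 120 N. Pads are 22 mm wide; open, the fingers measure 114 mm over their backs; the gripper's body (76 mm by 85 mm) begins 54 mm behind the grasp point. The pads swing forward as they close: fully open they stand 13 mm farther back than shut.
Start: joints at [-75.82, 21.807, 74.336, -0, 83.858, -12.336], TCP at [0.246, -0.492, 0.231] pointing down, gripper open.
Joint ranges: [-178.18, 178.18], [-50.72, 133.34], [12.68, 142.11], [-81.47, 261.47], [9.98, 163.14], [-165.26, 165.26]. Speed limits (degrees/s): [136.94, 136.94, 180, 180, 180, 180].

INTERFACE

Orientations are given as a 3x3 rotation matrix whose columns are the frame's x, y, z axes.
In Python, from rig import monitor, optics, close_job, models gives the robot as it stands.
- The arm moves only by the tool step_arm, never from a script. Its arguments are lists of equal length, an entry for each row: "fingers": the closure, from -1 (fully open) to 1 (shut); "travel": the shift along the tool's x, y, z scaled (see below), a list of three; "twist": the turn about the tool's z scaled (see below). In form: {"fingers": [fingers, ...], "travel": [[tx, ty, tz], ...], "twist": [twist, ...]}. A call has 1 to 10 rows; each row shifts and turns the commanded pose from where the row before left it, along the tool's axes as they then stand; what a row does not reach is not made up. The controller multiplies each number of a shift by 100 mm and each number of a turn by pi rad. A row lasts 1/8 s, in which the tool goes at most 62.5 mm and 10.7 degrees, less where a joint would pass 70% of its speed; a pose out of reach is approached as far as the arm can. A call with a number of a shift or a turn outside -1 to 1 is refused whole. A call with a gripper value outside its range is refused whole. The fingers move at their own pace and stop on an object; "force" is the grip in N (left out, the last holds). Time passes only in rows, so rows that do not move let the fingers close. It gives the time, the measured TCP pose, the force, the opening and the grip force at its end, in the units of the state.
- monitor.observe(): the state, without advancing time (a new reading comes with each control period).
- optics.get_image(name): name is "scene" or "top"; returns (picture, depth): 420x560x3 uint8, blue, green, red; 420x560 float32, m along the optical axis (not along the pixel's ray), 0 where there is no reading.
- optics.get_calibration(name): a dict with "vertical_fov" (degrees; the focal length in pixels is half the picture's height over the tangent of half this angle, whatever the lens; pixels are square), "cx", "cy" (the principal point, pixels), "distortion" ([k1, k2, p1, p2, k3] as OpenCV has them; the pictures are not rectified), "world_from_camera" (4x4, takes a point from camera to world coordinates). Camera axes: x right, y up, looking along -z (the intrinsics and any distortion apply to the point x, -y, -z); pixel columns grow to the right and rows downward; lengths in m; the calibration is good to about 2 mm. A picture is of the moment at which its call begins. get_calibration takes no time and is no camera call.
- close_job(): hands the job in; it is judged then, once.
Trained networks look in the newest picture that a camera, given by its name, has taken for a name from the list of things; names that differ only in an ending like _2 or _b are one class to them, and where a whole thing is asked for, a point or a joint stands for the part that bears it (a point fixed in the world has none). Each returns a list of dicts, best first, with "confidence" (0 to 1); they miss things now and then, are a little off and sometimes report something else, mostly with a low value. They report only what shows in the picture. A call takes as long as a camera call.
- models.trace(camera, query): "mask" (420x560 bool, what is visible of it) and "point" ([column, row] in pixels, amid what is visible of it).
- models.landmark_of(camera, query): "point" ([column, row] in pixels: a listed point, or the origin of a listed thing).
The state is a dict: "time_s": time; "q": joint angles; "qvel": joint speeds; "joint_efforts": joint torques, N m; "position": TCP position; "tool_rot": TCP orientation; "ft_force": force on the tool from outside, world axes, zero at the start; "wrist_torque": the same for the moment, N m; "grip_width": finger opening in m; "gripper_force": force on a finger pad.
Only numpy, scipy, OpenCV 4.12 (cv2) and the standard library are available. Lean on these libraries where they do the work, as an engineer would, in place of code of your own. Each camera call takes 0.05 s, during which the arm holds its last target. There are 200 camera calls.

## Working session

There is one attempt and no reset: what is moved stays moved. The work goes in short steps, Python scripts to look and compute and a tool call to move; the robot and the scene stay as the last step left them, time stands still between calls to the robot, and variables do not carry over. Pictures are saved under pics/ and viewed, at most 14 in all, crops included, and the job is handed in when it is done.

Besides the shell and the picture viewer there is one more tool, called after "Request:" by a JSON object that holds its "name" and its "arguments", one argument or row to a line. step_arm: Moves the arm, as the interface text tells. Its arguments: {"type":"object","properties":{"fingers":{"type":"array","items":{"type":"number"}},"travel":{"type":"array","items":{"type":"array","items":{"type":"number"}}},"twist":{"type":"array","items":{"type":"number"}},"force":{"type":"number"}},"required":["fingers","travel","twist"]}

```bash
mkdir -p pics
cat > h.py <<'E'
import numpy as np, cv2
from rig import monitor, optics, close_job, models
def cal(n):
    c=optics.get_calibration(n); f=210/np.tan(np.radians(c["vertical_fov"])/2)
    return np.array([[f,0,c["cx"]],[0,f,c["cy"]],[0,0,1]]),np.array(c["distortion"],float),np.array(c["world_from_camera"])
def cloud(n,depth):
    K,D,T=cal(n); h,w=depth.shape
    u,v=np.meshgrid(np.arange(w),np.arange(h))
    p=cv2.undistortPoints(np.stack([u,v],-1).reshape(-1,1,2).astype(np.float64),K,D).reshape(h,w,2)
    P=np.stack([p[...,0]*depth,-p[...,1]*depth,-depth],-1)
    W=P@T[:3,:3].T+T[:3,3]; W[depth<=0]=np.nan
    return W
E
python3 - <<'E'
from h import *
for n in("top","scene"):
    im,d=optics.get_image(n); cv2.imwrite(f"pics/{n}0.png",im); W=cloud(n,d); np.save(f"{n}0.npy",W); 
    print(n,cal(n)[2].round(3).tolist(), np.nanmin(W.reshape(-1,3),0),np.nanmax(W.reshape(-1,3),0))
for o in "swollen_pack square_pack long_pack round_pack square_dock long_dock round_dock tin tape_roll screw_dish".split():
    for n in("top","scene"):
        W=np.load(f"{n}0.npy")
        for r in models.trace(n,o)[:2]:
            m=r["mask"]; P=W[m]; P=P[~np.isnan(P[:,0])]
            z=np.percentile(P[:,2],[5,50,95]).round(4)
            rect=cv2.minAreaRect(P[:,:2].astype(np.float32)*1000)
            print(o,n,round(r["confidence"],2),np.round(r["point"]),m.sum(),"z",z,"med",np.median(P[:,:2],0).round(4),"rect",np.round(rect[0],1),np.round(rect[1],1),round(rect[2],1))
print(monitor.observe())
E
```

```text
top [[0.016, 0.996, -0.091, 0.393], [-1.0, 0.016, -0.004, -0.016], [-0.002, 0.091, 0.996, 1.111], [0.0, 0.0, 0.0, 1.0]] [ 0.05095585 -0.64473596 -0.01022784] [1.00101281 0.63608285 0.68728994]
scene [[0.422, -0.467, 0.777, 1.37], [0.906, 0.238, -0.349, -0.386], [-0.022, 0.852, 0.523, 0.641], [0.0, 0.0, 0.0, 1.0]] [-1.97556134 -0.7606652  -0.76080224] [1.04124279 2.65645107 0.52406463]
swollen_pack top 0.73 [220. 228.] 659 z [0.0019 0.0193 0.0267] med [0.4613 0.1149] rect [463.4 116.3] [44.1 78.6] 57.1
swollen_pack scene 0.65 [313. 213.] 315 z [0.0071 0.0178 0.0262] med [0.4739 0.1102] rect [449.2 125.3] [ 39.  104.3] 54.8
square_pack top 0.9 [313. 239.] 671 z [0.0211 0.0254 0.0287] med [ 0.4448 -0.0894] rect [444.2 -90.4] [57.3 56.7] 53.2
square_pack top 0.43 [ 99. 180.] 1984 z [0.0049 0.0098 0.0189] med [0.5712 0.3886] rect [570.8 389.5] [155.1  67.8] 1.8
square_pack scene 0.78 [228. 226.] 430 z [0.0122 0.025  0.0274] med [ 0.4533 -0.0953] rect [431.9 -79.2] [56.2 98.2] 51.2
long_pack top 0.68 [141. 268.] 878 z [0.013  0.0256 0.0292] med [0.3686 0.2858] rect [367.5 292. ] [100.6  44
[... 2423 characters left out ...]
3428e+01, -1.23363638e+01]), 'qvel': array([ 0.02761907, -0.00207887, -0.01746896, -0.0004531 ,  0.02160413,
       -0.01740101]), 'joint_efforts': array([-2.19510781e-03, -4.48338783e+01, -2.31460243e+01, -3.17157082e-04,
        6.18076356e-04,  2.23737862e-05]), 'position': array([ 0.24555518, -0.49212962,  0.23132512]), 'tool_rot': array([[ 8.94804719e-01,  4.46457739e-01,  4.69804123e-05],
       [ 4.46457740e-01, -8.94804720e-01, -1.52811890e-06],
       [ 4.13560542e-05,  2.23421367e-05, -9.99999999e-01]]), 'ft_force': array([-0.51259584,  0.02955245, -0.17183312]), 'wrist_torque': array([-0.04988649, -0.02516782, -0.02075441]), 'gripper_force': 0.0, 'grip_width': 0.08542610194841319}
```

```bash
python3 - <<'E'
import cv2
im=cv2.imread("pics/top0.png")
cv2.imwrite("pics/top0b.png",cv2.resize(im[90:330,60:480],(800,457),interpolation=cv2.INTER_CUBIC))
E
cat >> h.py <<'E'
def blob(W,x,y,r,z0,z1):
    P=W.reshape(-1,3); P=P[~np.isnan(P[:,0])]
    return P[(np.hypot(P[:,0]-x,P[:,1]-y)<r)&(P[:,2]>z0)&(P[:,2]<z1)]
def rect(P):
    r=cv2.minAreaRect(P[:,:2].astype(np.float32)*1000); return np.round(r[0],1),np.round(r[1],1),round(r[2],1),len(P)
E
python3 - <<'E'
from h import *
for n in("top","scene"):
    W=np.load(n+"0.npy")
    for o,x,y,r,a,b in [("sw",.461,.116,.06,.012,.04),("sq",.4445,-.090,.06,.02,.035),("long",.3675,.287,.07,.02,.035),("round",.366,-.292,.04,.045,.06),("tape",.5,.01,.06,.014,.025),("dish",.489,-.213,.04,.014,.025),
      ("sqdock",.652,.133,.09,.0145,.025),("sqdockall",.652,.133,.09,.0055,.025),("ldock disp",.57,.389,.11,.0145,.025),("ldock all",.57,.389,.12,.0055,.025),("rd disp",.58,-.383,.08,.0145,.025),("rd all",.58,-.383,.08,.0055,.025),("tin rim",.65,-.126,.14,.08,.095),("board",.6445,-.128,.05,.015,.06),("floor",.55,.22,.03,-.02,.02)]:
        P=blob(W,x,y,r,a,b)
        if len(P)>5: print(n,o,*rect(P),P[:,:2].mean(0).round(4),"z",np.median(P[:,2]).round(4))
E
```

```text
top sw [461.7 116.6] [40.2 73.1] 55.6 547 [0.4582 0.118 ] z 0.0211
top sq [445.4 -89.9] [55.7 56.1] 50.9 663 [ 0.4452 -0.0897] z 0.0254
top long [368.7 288.9] [99.4 37.2] 10.1 796 [0.3686 0.288 ] z 0.0259
top round [ 366.  -295.9] [41.3 40.1] 2.7 329 [ 0.3657 -0.2952] z 0.051
top tape [512.9  -7.6] [51.1 50.2] 0.9 261 [ 0.5129 -0.0075] z 0.0183
top dish [ 488.8 -210.4] [50.3 48.4] 89.7 121 [ 0.4881 -0.2117] z 0.0165
top sqdock [653.6 131.8] [ 83.5 108.9] 85.4 307 [0.6895 0.1298] z 0.0176
top sqdockall [666.8 139.9] [101.9 135.8] 86.5 1607 [0.6517 0.1322] z 0.01
top ldock disp [570.8 388.4] [ 61.2 152.7] 89.1 356 [0.6201 0.388 ] z 0.0176
top ldock all [564.  386.5] [211.2 208.4] 71.8 1921 [0.5713 0.3891] z 0.0101
top rd disp [ 588.3 -384.1] [66.6 77.5] 72.6 276 [ 0.6096 -0.3882] z 0.017
top rd all [ 568.6 -379.1] [ 71.8 119.7] 70.8 1027 [ 0.5808 -0.3813] z 0.0105
top tin rim [ 644.6 -125.7] [145.  151.8] 87.0 754 [ 0.6458 -0.1265] z 0.0845
top board [ 644.8 -128.7] [98.9 98.5] 0.8 1685 [ 0.6443 -0.128 ] z 0.0487
top floor [550.1 219.8] [58.5 58.6] 34.0 566 [0.55   0.2199] z -0.0002
sc
[... 421 characters left out ...]
 0.0161
scene sqdock [696.7 126.7] [58.7 27.1] 87.4 212 [0.6981 0.1263] z 0.017
scene sqdockall [654.3 131.3] [ 87.2 114.4] 86.5 1215 [0.6549 0.1296] z 0.0092
scene ldock disp [591.4 387. ] [ 64.2 117.8] 88.3 156 [0.6369 0.3826] z 0.0175
scene ldock all [571.4 385.6] [ 68.7 158.3] 88.8 954 [0.5764 0.3849] z 0.0096
scene rd disp [ 613.5 -390.9] [61.1 27.7] 75.7 308 [ 0.615  -0.3904] z 0.017
scene rd all [ 579.4 -383.2] [70.4 97.8] 75.9 1114 [ 0.5854 -0.3842] z 0.0107
scene tin rim [ 644.9 -127.1] [146.1 154.3] 86.8 831 [ 0.6531 -0.1269] z 0.0839
scene board [ 634.5 -127.7] [99.3 79.8] 87.9 1107 [ 0.6383 -0.1282] z 0.0488
scene floor [550.7 220.4] [58.3 56.4] 58.5 278 [0.5507 0.2193] z -0.0007
```

View pics/top0b.png

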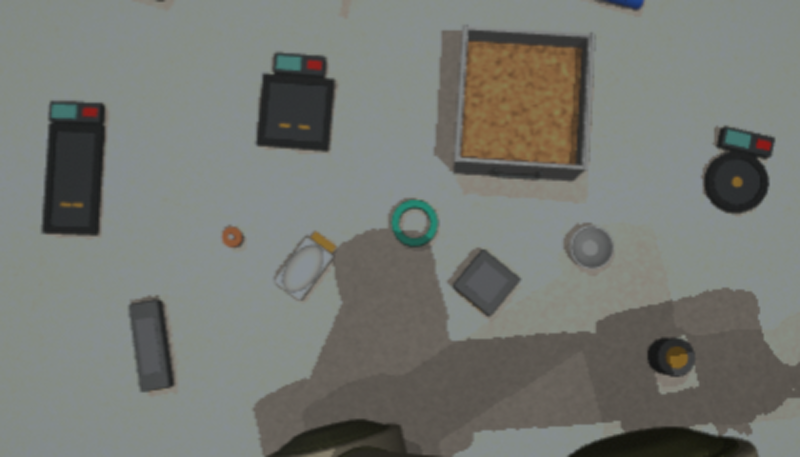

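The top view (image up = +x, left = +y) shows the swollen pack at crop (303,265) with its tab up-right, the docks at (75,170), (297,105) and (737,175), and the tin at (525,100). Next I'll fit the dock pockets in an orthophoto.

```bash
cat >> h.py <<'E'
def ortho(n,im,x,y,z,half=.09,s=.0005):
    K,D,T=cal(n); N=int(2*half/s)
    xs=x+half-np.arange(N)*s; ys=y+half-np.arange(N)*s
    X,Y=np.meshgrid(xs,ys,indexing="ij")
    P=np.stack([X,Y,np.full_like(X,z)],-1).reshape(-1,3)
    C=(P-T[:3,3])@T[:3,:3]; C=C*[1,-1,-1]
    p=cv2.projectPoints(C,np.zeros(3),np.zeros(3),K,D)[0].reshape(N,N,2).astype(np.float32)
    return cv2.remap(im,p[...,0],p[...,1],cv2.INTER_CUBIC)
def poly(img,x,y,cx,cy,yaw,pts,col,half=.09,s=.0005):
    c,sn=np.cos(np.radians(yaw)),np.sin(np.radians(yaw))
    q=np.array(pts)/1000@np.array([[c,sn],[-sn,c]])+[cx,cy]
    px=np.stack([(y+half-q[:,1])/s,(x+half-q[:,0])/s],-1)
    cv2.polylines(img,[np.round(px).astype(int)],True,col,1)
def box(a,b,c,d): return [(a,c),(b,c),(b,d),(a,d)]
circ=lambda r:[(r*np.cos(t),r*np.sin(t)) for t in np.linspace(0,6.28,60)]
E
cat > ov.py <<'E'
from h import *
im=cv2.imread("pics/top0.png"); W=np.load("top0.npy")
Z=[("sq",.6405,.133,-3.5,[box(-34,34,-34,34),box(-42,42,-42,42)],box(43,67,-28,28)),
("lg",.5585,.3875,-1,[box(-56,56,-23,23),box(-64,64,-31,31)],box(65,89,-28,28)),
("rd",.568,-.380,-14.4,[circ(27),circ(35)],box(35,59,-28,28))]
o=[]
for n,x,y,a,ps,b in Z:
    g=ortho("top",im,x,y,.012); g=cv2.convertScaleAbs(g,alpha=2)
    for p in ps: poly(g,x,y,x,y,a,p,(0,255,0))
    g=cv2.convertScaleAbs(g); o.append(g[:,50:310])
cv2.imwrite("pics/docks.png",np.hstack(o))
E
python3 ov.py
```

```text
(no output)
```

View pics/docks.png

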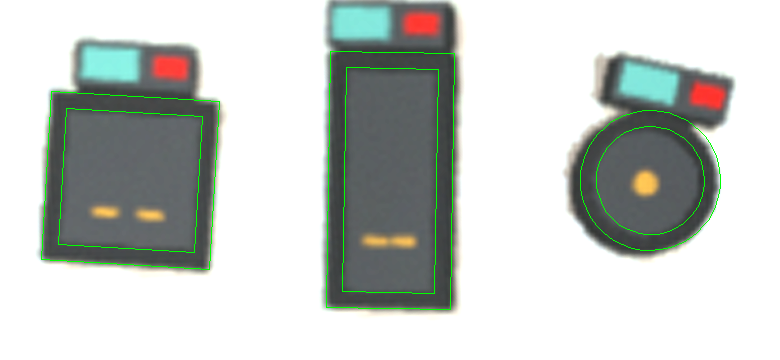

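The overlays fit the square and long docks. The round dock is about 2 mm left and 1.5 mm lower in the picture, so I take its centre as (0.5665, -0.378). Now the motion planning helper.

```bash
cat > plan.py <<'E'
# usage: plan.py fingers maxstep x y z [phi]  -> rows (turn spread over the rows), from measured pose
import sys,json
from h import *
f,ms,*t=map(float,sys.argv[1:]); s=monitor.observe()
p=np.array(s["position"]); R=np.array(s["tool_rot"]); a=np.degrees(np.arctan2(R[1,0],R[0,0]))
phi=t[3] if len(t)>3 else a
d=np.array(t[:3])-p; da=(phi-a+180)%360-180
n=max(int(np.ceil(np.linalg.norm(d)*1e3/ms)),int(np.ceil(abs(da)/10.4)),1)
rows=[];ang=a;q=p.copy()
for i in range(n):
    want=p+d*(i+1)/n; e=want-q; c,sn=np.cos(np.radians(ang)),np.sin(np.radians(ang))
    tr=np.round([(e[0]*c+e[1]*sn)*10,(e[0]*sn-e[1]*c)*10,-e[2]*10],3)
    q=q+np.array([(tr[0]*c+tr[1]*sn),(tr[0]*sn-tr[1]*c),-tr[2]])/10
    tw=round(-((phi-a)*0+da)/n/180,4); ang+=-tw*180
    rows.append((tr.tolist(),tw))
print("from",p.round(4),round(a,1),"t",s["time_s"],"F",s["ft_force"].round(1),"w",round(s["grip_width"],4))
for k in range(0,n,10):
    print(json.dumps({"fingers":[f]*len(rows[k:k+10]),"travel":[r[0] for r in rows[k:k+10]],"twist":[r[1] for r in rows[k:k+10]]}))
E
python3 plan.py -1 60 .4584 .1186 .12 145.6
```

```text
from [ 0.2456 -0.4921  0.2313] 26.5 t 1.1 F [-0.5  0.  -0.2] w 0.0854
{"fingers": [-1.0, -1.0, -1.0, -1.0, -1.0, -1.0, -1.0, -1.0, -1.0, -1.0], "travel": [[0.386, -0.376, 0.093], [0.445, -0.304, 0.093], [0.491, -0.223, 0.092], [0.522, -0.135, 0.093], [0.537, -0.044, 0.093], [0.536, 0.05, 0.093], [0.52, 0.142, 0.092], [0.488, 0.229, 0.093], [0.441, 0.31, 0.093], [0.381, 0.381, 0.093]], "twist": [-0.0551, -0.0551, -0.0551, -0.0551, -0.0551, -0.0551, -0.0551, -0.0551, -0.0551, -0.0551]}
{"fingers": [-1.0, -1.0], "travel": [[0.31, 0.441, 0.092], [0.229, 0.488, 0.093]], "twist": [-0.0551, -0.0551]}
```

Request:
{"name": "step_arm", "arguments": {
  "fingers": [-1, -1, -1, -1, -1, -1, -1, -1, -1, -1],
  "travel": [
    [0.386, -0.376, 0.093],
    [0.445, -0.304, 0.093],
    [0.491, -0.223, 0.092],
    [0.522, -0.135, 0.093],
    [0.537, -0.044, 0.093],
    [0.536, 0.05, 0.093],
    [0.52, 0.142, 0.092],
    [0.488, 0.229, 0.093],
    [0.441, 0.31, 0.093],
    [0.381, 0.381, 0.093]
  ],
  "twist": [-0.0551, -0.0551, -0.0551, -0.0551, -0.0551, -0.0551, -0.0551, -0.0551, -0.0551, -0.0551],
  "force": 40
}}

```text
time_s: 2.35
position: [0.4235, 0.0185, 0.1385]
tool_rot: [[-0.588, 0.809, 0.001], [0.809, 0.588, -0.0], [-0.001, 0.001, -1.0]]
ft_force: [1.0, -0.5, 0.7]
grip_width: 0.0856
gripper_force: 0.0
```

Request:
{"name": "step_arm", "arguments": {
  "fingers": [-1, -1, -1, -1],
  "travel": [
    [0.31, 0.441, 0.092],
    [0.229, 0.488, 0.093],
    [0, 0, 0],
    [0, 0, 0]
  ],
  "twist": [-0.0551, -0.0551, 0, 0]
}}

```text
time_s: 2.85
position: [0.4583, 0.1184, 0.12]
tool_rot: [[-0.824, 0.566, -0.0], [0.566, 0.824, -0.0], [0.0, -0.0, -1.0]]
ft_force: [0.6, -0.7, 0.1]
grip_width: 0.0853
gripper_force: 0.0
```

```bash
python3 plan.py -1 20 .4584 .1186 .002 145.6
python3 - <<'E'
from h import *
im,d=optics.get_image("top"); W=cloud("top",d)
P=blob(W,.5129,-.0075,.06,.012,.03);print(rect(P))
print(monitor.observe()["q"])
E
```

```text
from [0.4583 0.1184 0.12  ] 145.5 t 2.85 F [ 0.6 -0.7  0.1] w 0.0853
{"fingers": [-1.0, -1.0, -1.0, -1.0, -1.0, -1.0], "travel": [[0.0, 0.0, 0.197], [0.0, 0.001, 0.196], [0.0, 0.0, 0.197], [0.0, 0.001, 0.197], [0.0, -0.0, 0.196], [0.0, 0.0, 0.197]], "twist": [-0.0001, -0.0001, -0.0001, -0.0001, -0.0001, -0.0001]}
(array([512.9,  -7.6]), array([50.9, 50.2]), 0.8, 266)
[ 5.35883204e-02  2.12369143e+01  9.61998915e+01 -1.01602358e-02
  6.25575173e+01 -5.53822350e+01]
```

Request:
{"name": "step_arm", "arguments": {
  "fingers": [-1, -1, -1, -1, -1, -1, -1],
  "travel": [
    [0, 0, 0.2],
    [0, 0, 0.2],
    [0, 0, 0.2],
    [0, 0, 0.2],
    [0, 0, 0.2],
    [0, 0, 0.18],
    [0, 0, 0]
  ],
  "twist": [0, 0, 0, 0, 0, 0, 0]
}}

```text
time_s: 3.78
position: [0.458, 0.1175, 0.0016]
tool_rot: [[-0.823, 0.568, -0.002], [0.568, 0.823, -0.0], [0.001, -0.001, -1.0]]
ft_force: [0.3, 0.3, -0.1]
grip_width: 0.0854
gripper_force: 0.0
```

Request:
{"name": "step_arm", "arguments": {
  "fingers": [0, 0.3, 0.6, 1, 1, 1, 1, 1],
  "travel": [
    [0, 0, 0],
    [0, 0, 0],
    [0, 0, 0],
    [0, 0, 0],
    [0, 0, 0],
    [0, 0, 0],
    [0, 0, 0],
    [0, 0, 0]
  ],
  "twist": [0, 0, 0, 0, 0, 0, 0, 0]
}}

```text
time_s: 4.78
position: [0.4588, 0.1185, 0.0028]
tool_rot: [[-0.824, 0.566, 0.001], [0.566, 0.824, -0.0], [-0.001, 0.001, -1.0]]
ft_force: [-1.0, -0.8, 6.4]
grip_width: 0.0391
gripper_force: 40.5
```

Request:
{"name": "step_arm", "arguments": {
  "fingers": [1, 1, 1, 1, 1, 1, 1],
  "travel": [
    [0, 0, -0.1],
    [0, 0, -0.2],
    [0, 0, -0.3],
    [0, 0, -0.35],
    [0, 0, -0.35],
    [0, 0, -0.2],
    [0, 0, 0]
  ],
  "twist": [0, 0, 0, 0, 0, 0, 0]
}}

```text
time_s: 5.65
position: [0.4588, 0.1187, 0.1535]
tool_rot: [[-0.825, 0.566, 0.003], [0.566, 0.825, 0.0], [-0.003, 0.002, -1.0]]
ft_force: [0.9, -0.3, -0.8]
grip_width: 0.0388
gripper_force: 40.9
```

```bash
python3 plan.py 1 35 .6448 -.1265 .15 145.6
python3 - <<'E'
from h import *
im,d=optics.get_image("scene"); cv2.imwrite("pics/lift.png",im[60:360,150:480])
E
```

```text
from [0.4588 0.1187 0.1535] 145.5 t 5.65 F [ 0.9 -0.3 -0.8] w 0.0388
{"fingers": [1.0, 1.0, 1.0, 1.0, 1.0, 1.0, 1.0, 1.0, 1.0], "travel": [[-0.325, -0.108, 0.004], [-0.324, -0.107, 0.004], [-0.325, -0.108, 0.004], [-0.324, -0.108, 0.003], [-0.325, -0.107, 0.004], [-0.324, -0.108, 0.004], [-0.325, -0.108, 0.004], [-0.324, -0.108, 0.004], [-0.325, -0.107, 0.004]], "twist": [-0.0, -0.0, -0.0, -0.0, -0.0, -0.0, -0.0, -0.0, -0.0]}
```

View pics/lift.png

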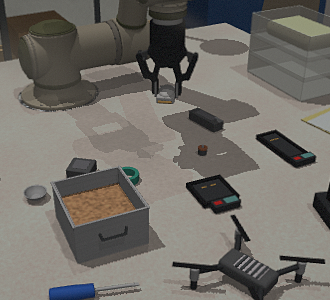

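The pack is held level between the fingertips, at crop (165,95). The tin's board is visible at (105,205).

Request:
{"name": "step_arm", "arguments": {
  "fingers": [1, 1, 1, 1, 1, 1, 1, 1, 1, 1],
  "travel": [
    [-0.32, -0.11, 0],
    [-0.32, -0.11, 0],
    [-0.32, -0.11, 0],
    [-0.32, -0.11, 0],
    [-0.32, -0.11, 0],
    [-0.32, -0.11, 0],
    [-0.32, -0.11, 0.01],
    [-0.34, -0.1, 0.01],
    [-0.34, -0.1, 0.01],
    [0, 0, 0]
  ],
  "twist": [0, 0, 0, 0, 0, 0, 0, 0, 0, 0]
}}

```text
time_s: 6.95
position: [0.6444, -0.1283, 0.1466]
tool_rot: [[-0.823, 0.568, -0.003], [0.568, 0.823, 0.001], [0.003, -0.001, -1.0]]
ft_force: [-0.3, 0.5, -1.0]
grip_width: 0.0391
gripper_force: 40.9
```

Request:
{"name": "step_arm", "arguments": {
  "fingers": [1, 1, 1, 1, 1, 1, 1, 1, 1, 1],
  "travel": [
    [0, 0, 0.1],
    [0, 0, 0.15],
    [0, 0, 0.15],
    [0, 0, 0.15],
    [0, 0, 0.1],
    [0, 0, 0.1],
    [0, 0, 0.05],
    [0, 0, 0.05],
    [0, 0, 0.03],
    [0, 0, 0]
  ],
  "twist": [0, 0, 0, 0, 0, 0, 0, 0, 0, 0]
}}

```text
time_s: 8.2
position: [0.6443, -0.1266, 0.061]
tool_rot: [[-0.824, 0.566, -0.0], [0.566, 0.824, 0.0], [0.0, -0.0, -1.0]]
ft_force: [0.5, -0.4, -1.7]
grip_width: 0.0387
gripper_force: 40.9
```

Request:
{"name": "step_arm", "arguments": {
  "fingers": [1, 1, 1, 1, 1, 1],
  "travel": [
    [0, 0, 0.02],
    [0, 0, 0.02],
    [0, 0, 0.02],
    [0, 0, 0],
    [0, 0, 0],
    [0, 0, 0]
  ],
  "twist": [0, 0, 0, 0, 0, 0]
}}

```text
time_s: 8.95
position: [0.6443, -0.1266, 0.0551]
tool_rot: [[-0.824, 0.566, 0.0], [0.566, 0.824, -0.0], [-0.0, 0.0, -1.0]]
ft_force: [0.4, -0.4, -1.6]
grip_width: 0.0388
gripper_force: 40.9
```

Request:
{"name": "step_arm", "arguments": {
  "fingers": [1, 1, 1, 1],
  "travel": [
    [0, 0, 0.015],
    [0, 0, 0.015],
    [0, 0, 0],
    [0, 0, 0]
  ],
  "twist": [0, 0, 0, 0]
}}

```text
time_s: 9.45
position: [0.6443, -0.1267, 0.0521]
tool_rot: [[-0.824, 0.566, -0.0], [0.566, 0.824, -0.0], [-0.0, -0.0, -1.0]]
ft_force: [-0.2, 0.5, -0.5]
grip_width: 0.0387
gripper_force: 41.1
```

Request:
{"name": "step_arm", "arguments": {
  "fingers": [1, 1, 1],
  "travel": [
    [0, 0, 0.015],
    [0, 0, 0],
    [0, 0, 0]
  ],
  "twist": [0, 0, 0]
}}

```text
time_s: 9.82
position: [0.6443, -0.1266, 0.0509]
tool_rot: [[-0.824, 0.566, 0.0], [0.566, 0.824, -0.0], [-0.0, 0.0, -1.0]]
ft_force: [-2.7, 0.9, 5.7]
grip_width: 0.0392
gripper_force: 41.5
```

Run:
```python
from h import *
for i in range(4):
    im,d=optics.get_image("scene"); s=monitor.observe(); print(s["ft_force"].round(2),s["position"].round(4))
```

```text
[-1.45  0.82  5.51] [ 0.6443 -0.1267  0.0509]
[-1.66  0.66  4.69] [ 0.6443 -0.1267  0.0508]
[-1.93  1.14  4.91] [ 0.6443 -0.1267  0.0508]
[-1.91  1.04  5.91] [ 0.6443 -0.1267  0.0508]
```

Request:
{"name": "step_arm", "arguments": {
  "fingers": [0, -0.1, -0.2, -0.3, -0.3, -0.3],
  "travel": [
    [0, 0, 0],
    [0, 0, 0],
    [0, 0, 0],
    [0, 0, 0],
    [0, 0, 0],
    [0, 0, 0]
  ],
  "twist": [0, 0, 0, 0, 0, 0]
}}

```text
time_s: 10.78
position: [0.6443, -0.1266, 0.0505]
tool_rot: [[-0.824, 0.566, 0.0], [0.566, 0.824, 0.0], [-0.0, 0.0, -1.0]]
ft_force: [0.2, 0.3, 0.4]
grip_width: 0.0558
gripper_force: 0.0
```

Request:
{"name": "step_arm", "arguments": {
  "fingers": [-0.3, -0.3, -0.3, -0.3, -0.3, -0.3, -0.3],
  "travel": [
    [0, 0, -0.05],
    [0, 0, -0.1],
    [0, 0, -0.2],
    [0, 0, -0.3],
    [0, 0, -0.3],
    [0, 0, -0.3],
    [0, 0, 0]
  ],
  "twist": [0, 0, 0, 0, 0, 0, 0]
}}

```text
time_s: 11.65
position: [0.6451, -0.1269, 0.1787]
tool_rot: [[-0.824, 0.566, 0.005], [0.566, 0.824, -0.002], [-0.006, 0.001, -1.0]]
ft_force: [0.1, -0.7, -1.5]
grip_width: 0.0554
gripper_force: 0.0
```

```bash
python3 plan.py -1 45 .4454 -.0905 .1
python3 - <<'E'
from h import *
im,d=optics.get_image("scene"); cv2.imwrite("pics/rel.png",cv2.resize(im[180:360,170:340],None,fx=3,fy=3))
E
```

```text
from [ 0.6451 -0.1269  0.1787] 145.5 t 11.65 F [ 0.1 -0.7 -1.5] w 0.0554
{"fingers": [-1.0, -1.0, -1.0, -1.0, -1.0], "travel": [[0.371, -0.166, 0.157], [0.37, -0.166, 0.158], [0.371, -0.166, 0.157], [0.37, -0.166, 0.158], [0.371, -0.166, 0.157]], "twist": [-0.0, -0.0, -0.0, -0.0, -0.0]}
```

View pics/rel.png

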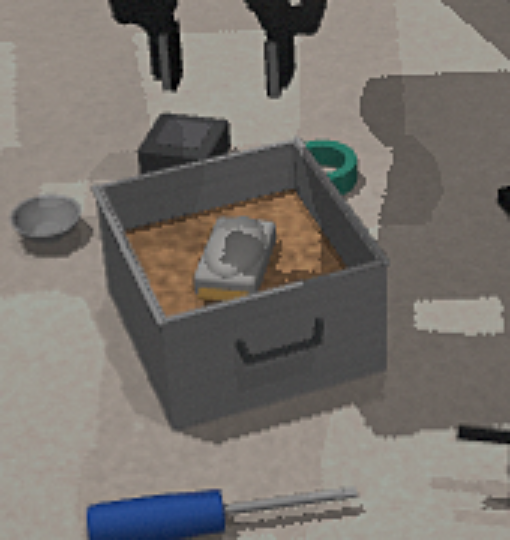

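The swollen pack lies flat and released on the board at crop (235,255). Next is the square pack: tool yaw 51°, closing away from the tape roll.

```bash
python3 plan.py -1 45 .4454 -.0905 .1 51
```

```text
from [ 0.6445 -0.1267  0.1766] 145.5 t 11.7 F [-0.  -0.2 -0.7] w 0.0556
{"fingers": [-1.0, -1.0, -1.0, -1.0, -1.0, -1.0, -1.0, -1.0, -1.0, -1.0], "travel": [[0.185, -0.083, 0.077], [0.168, -0.112, 0.076], [0.148, -0.138, 0.077], [0.123, -0.16, 0.076], [0.095, -0.179, 0.077], [0.065, -0.192, 0.077], [0.032, -0.2, 0.076], [-0.001, -0.202, 0.077], [-0.034, -0.199, 0.076], [-0.067, -0.191, 0.077]], "twist": [0.0525, 0.0525, 0.0525, 0.0525, 0.0525, 0.0525, 0.0525, 0.0525, 0.0525, 0.0525]}
```

Request:
{"name": "step_arm", "arguments": {
  "fingers": [-1, -1, -1, -1, -1, -1, -1, -1, -1, -1],
  "travel": [
    [0.185, -0.083, 0.077],
    [0.168, -0.112, 0.076],
    [0.148, -0.138, 0.077],
    [0.123, -0.16, 0.076],
    [0.095, -0.179, 0.077],
    [0.065, -0.192, 0.077],
    [0.032, -0.2, 0.076],
    [-0.001, -0.202, 0.077],
    [-0.034, -0.199, 0.076],
    [-0.067, -0.191, 0.077]
  ],
  "twist": [0.0525, 0.0525, 0.0525, 0.0525, 0.0525, 0.0525, 0.0525, 0.0525, 0.0525, 0.0525],
  "force": 60
}}

```text
time_s: 12.95
position: [0.4439, -0.09, 0.0978]
tool_rot: [[0.633, 0.774, -0.002], [0.774, -0.633, 0.001], [-0.0, -0.002, -1.0]]
ft_force: [1.3, -0.7, 0.1]
grip_width: 0.0856
gripper_force: 0.0
```

Request:
{"name": "step_arm", "arguments": {
  "fingers": [-1, -1],
  "travel": [
    [0, 0, 0],
    [0, 0, 0]
  ],
  "twist": [0, 0]
}}

```text
time_s: 13.2
position: [0.4458, -0.0907, 0.0989]
tool_rot: [[0.627, 0.779, 0.0], [0.779, -0.627, -0.0], [0.0, 0.0, -1.0]]
ft_force: [1.1, 0.2, -0.1]
grip_width: 0.0856
gripper_force: 0.0
```

```bash
python3 plan.py -1 20 .4454 -.0905 .008 51
```

```text
from [ 0.4458 -0.0907  0.0989] 51.2 t 13.2 F [ 1.1  0.2 -0.1] w 0.0856
{"fingers": [-1.0, -1.0, -1.0, -1.0, -1.0], "travel": [[-0.0, -0.001, 0.182], [-0.0, -0.001, 0.182], [-0.001, -0.001, 0.181], [0.0, -0.001, 0.182], [-0.0, -0.001, 0.182]], "twist": [0.0002, 0.0002, 0.0002, 0.0002, 0.0002]}
```

Request:
{"name": "step_arm", "arguments": {
  "fingers": [-1, -1, -1, -1, -1, -1],
  "travel": [
    [0, 0, 0.18],
    [0, 0, 0.18],
    [0, 0, 0.18],
    [0, 0, 0.18],
    [0, 0, 0.18],
    [0, 0, 0]
  ],
  "twist": [0, 0, 0, 0, 0, 0]
}}

```text
time_s: 13.95
position: [0.4454, -0.0905, 0.0081]
tool_rot: [[0.628, 0.779, -0.002], [0.779, -0.628, 0.001], [-0.0, -0.002, -1.0]]
ft_force: [-0.3, 0.7, -0.3]
grip_width: 0.0856
gripper_force: 0.0
```

Request:
{"name": "step_arm", "arguments": {
  "fingers": [-0.5, 0, 1, 1, 1, 1, 1, 1, 1, 1],
  "travel": [
    [0, 0, 0],
    [0, 0, 0],
    [0, 0, 0],
    [0, 0, 0],
    [0, 0, 0],
    [0, 0, -0.1],
    [0, 0, -0.2],
    [0, 0, -0.35],
    [0, 0, -0.35],
    [0, 0, 0]
  ],
  "twist": [0, 0, 0, 0, 0, 0, 0, 0, 0, 0]
}}

```text
time_s: 15.2
position: [0.4462, -0.0909, 0.1113]
tool_rot: [[0.629, 0.778, 0.005], [0.778, -0.629, -0.002], [0.001, 0.005, -1.0]]
ft_force: [0.2, 0.1, -1.5]
grip_width: 0.0539
gripper_force: 64.2
```

```bash
python3 plan.py 1 45 .6405 .133 .11 -3.5
```

```text
from [ 0.4462 -0.0909  0.1113] 51.1 t 15.2 F [ 0.2  0.1 -1.5] w 0.0539
{"fingers": [1.0, 1.0, 1.0, 1.0, 1.0, 1.0, 1.0], "travel": [[0.423, 0.015, 0.002], [0.422, -0.043, 0.002], [0.411, -0.099, 0.002], [0.394, -0.155, 0.002], [0.37, -0.206, 0.002], [0.339, -0.255, 0.002], [0.3, -0.298, 0.001]], "twist": [0.0433, 0.0433, 0.0433, 0.0433, 0.0433, 0.0433, 0.0433]}
```

Request:
{"name": "step_arm", "arguments": {
  "fingers": [1, 1, 1, 1, 1, 1, 1, 1, 1, 1],
  "travel": [
    [0.423, 0.015, 0.002],
    [0.422, -0.043, 0.002],
    [0.411, -0.099, 0.002],
    [0.394, -0.155, 0.002],
    [0.37, -0.206, 0.002],
    [0.339, -0.255, 0.002],
    [0.3, -0.298, 0.001],
    [0, 0, 0],
    [0, 0, 0],
    [0, 0, 0]
  ],
  "twist": [0.0433, 0.0433, 0.0433, 0.0433, 0.0433, 0.0433, 0.0433, 0, 0, 0]
}}

```text
time_s: 16.45
position: [0.639, 0.1325, 0.1073]
tool_rot: [[0.998, -0.062, -0.001], [-0.062, -0.998, -0.0], [-0.001, 0.0, -1.0]]
ft_force: [0.5, 0.2, -1.6]
grip_width: 0.0547
gripper_force: 64.2
```

```bash
python3 plan.py 1 45 .6405 .133 .03 -3.5;  python3 - <<'E'
from h import *
im,d=optics.get_image("scene"); cv2.imwrite("pics/sq1.png",cv2.resize(im[150:330,280:460],None,fx=3,fy=3))
W=cloud("scene",d)
p=monitor.observe()["position"]
P=blob(W,p[0],p[1],.045,.101,.125); print(len(P)); print(np.percentile(P,[2,98],axis=0))
E
```

```text
from [0.639  0.1325 0.1073] -3.5 t 16.45 F [ 0.5  0.2 -1.6] w 0.0547
{"fingers": [1.0, 1.0], "travel": [[0.007, -0.003, 0.387], [0.008, -0.003, 0.386]], "twist": [-0.0001, -0.0001]}
647
[[0.61682923 0.09486821 0.1019211 ]
 [0.66847281 0.16118747 0.12467405]]
```

View pics/sq1.png

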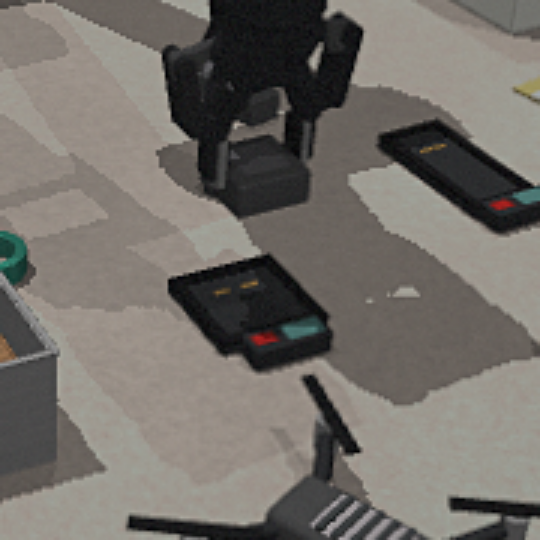

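The pack hangs aligned above the dock. Lowering to TCP z of about 0.02, then touching down.

Request:
{"name": "step_arm", "arguments": {
  "fingers": [1, 1, 1, 1, 1, 1, 1],
  "travel": [
    [0.015, -0.005, 0.2],
    [0, 0, 0.25],
    [0, 0, 0.2],
    [0, 0, 0.12],
    [0, 0, 0.08],
    [0, 0, 0],
    [0, 0, 0]
  ],
  "twist": [0, 0, 0, 0, 0, 0, 0]
}}

```text
time_s: 17.38
position: [0.6415, 0.1337, 0.0234]
tool_rot: [[0.998, -0.061, 0.001], [-0.061, -0.998, 0.0], [0.001, -0.0, -1.0]]
ft_force: [-0.3, -0.1, -1.3]
grip_width: 0.0543
gripper_force: 64.1
```

Request:
{"name": "step_arm", "arguments": {
  "fingers": [1, 1, 1, 1, 1],
  "travel": [
    [0, 0, 0.02],
    [0, 0, 0.02],
    [0, 0, 0],
    [0, 0, 0],
    [0, 0, 0]
  ],
  "twist": [0, 0, 0, 0, 0]
}}

```text
time_s: 18.0
position: [0.6411, 0.1338, 0.0187]
tool_rot: [[0.998, -0.061, 0.0], [-0.061, -0.998, -0.0], [0.0, 0.0, -1.0]]
ft_force: [0.1, 0.3, -1.7]
grip_width: 0.0546
gripper_force: 64.1
```

Request:
{"name": "step_arm", "arguments": {
  "fingers": [1, 1, 1, 1],
  "travel": [
    [0, 0, 0.015],
    [0, 0, 0.01],
    [0, 0, 0],
    [0, 0, 0]
  ],
  "twist": [0, 0, 0, 0]
}}

```text
time_s: 18.5
position: [0.6413, 0.1338, 0.018]
tool_rot: [[0.998, -0.061, 0.001], [-0.061, -0.998, -0.0], [0.001, 0.0, -1.0]]
ft_force: [-4.4, -0.6, 11.6]
grip_width: 0.0544
gripper_force: 65.7
```

Run:
```python
from h import *
for n in("scene","top"):
    im,d=optics.get_image(n); W=cloud(n,d)
    P=blob(W,.6413,.1335,.04,.028,.045); print(n,len(P),np.percentile(P[:,2],[10,50,90]),rect(P))
    if n=="scene": cv2.imwrite("pics/sq2.png",cv2.resize(im[190:300,310:420],None,fx=5,fy=5,interpolation=2))
```

```text
scene 480 [0.03108882 0.03333359 0.03755741] (array([646. , 132.4]), array([62.9, 72.2]), 18.0, 480)
top 1 [0.03057167 0.03057167 0.03057167] (array([631.3,  95.4]), array([0., 0.]), 0.0, 1)
```

View pics/sq2.png

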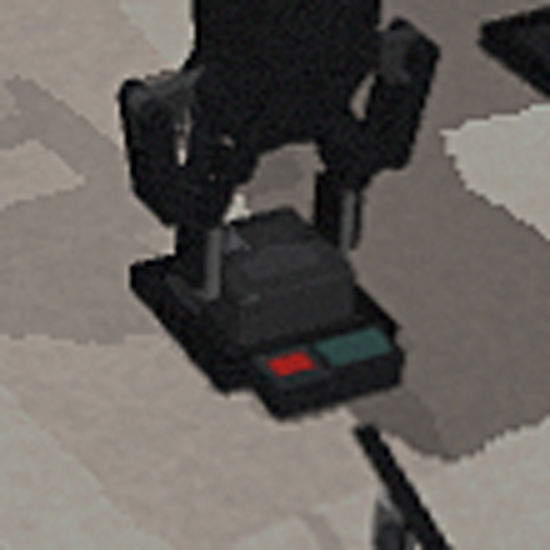

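The pack sits inside the pocket, centred at about pixel (285,285), with its top at 33–34 mm, so it is on the floor. Releasing.

Request:
{"name": "step_arm", "arguments": {
  "fingers": [-0.3, -0.4, -0.5, -0.6, -0.6],
  "travel": [
    [0, 0, 0],
    [0, 0, 0],
    [0, 0, 0],
    [0, 0, 0],
    [0, 0, 0]
  ],
  "twist": [0, 0, 0, 0, 0]
}}

```text
time_s: 19.23
position: [0.6411, 0.1337, 0.016]
tool_rot: [[0.998, -0.062, -0.0], [-0.062, -0.998, -0.0], [-0.0, 0.0, -1.0]]
ft_force: [0.2, -0.0, 0.2]
grip_width: 0.0681
gripper_force: 0.0
```

Request:
{"name": "step_arm", "arguments": {
  "fingers": [-0.6, -0.6, -0.6, -0.6, -0.6],
  "travel": [
    [0, 0, -0.1],
    [0, 0, -0.25],
    [0, 0, -0.4],
    [0, 0, -0.3],
    [0, 0, 0]
  ],
  "twist": [0, 0, 0, 0, 0]
}}

```text
time_s: 19.85
position: [0.6422, 0.1339, 0.1244]
tool_rot: [[0.998, -0.061, 0.006], [-0.061, -0.998, 0.0], [0.006, -0.001, -1.0]]
ft_force: [-0.0, -0.0, -1.0]
grip_width: 0.0684
gripper_force: 0.0
```

```bash
python3 plan.py -0.6 45 .3690 .2885 .1 9
```

```text
from [0.6422 0.1339 0.1244] -3.5 t 19.85 F [-0. -0. -1.] w 0.0684
{"fingers": [-0.6, -0.6, -0.6, -0.6, -0.6, -0.6, -0.6], "travel": [[-0.403, -0.197, 0.035], [-0.397, -0.208, 0.035], [-0.39, -0.222, 0.034], [-0.383, -0.233, 0.035], [-0.376, -0.245, 0.035], [-0.368, -0.257, 0.035], [-0.359, -0.267, 0.035]], "twist": [-0.0099, -0.0099, -0.0099, -0.0099, -0.0099, -0.0099, -0.0099]}
```

Run:
```python
from h import *
W=np.load("top0.npy")
for a,b in((.0235,.03),(.0225,.032)):
    P=blob(W,.3687,.2885,.065,a,b); print(rect(P),P.mean(0))
    u,s,v=np.linalg.svd(P[:,:2]-P[:,:2].mean(0),full_matrices=False); print(np.degrees(np.arctan2(v[0,1],v[0,0])))
im=cv2.imread("pics/top0.png"); o=[]
for x,y,a,p,z in((.369,.2885,9,box(-50,50,-17,17),.026),(.366,-.296,0,circ(21),.052)):
    g=cv2.convertScaleAbs(ortho("top",im,x,y,z),alpha=2)
    poly(g,x,y,x,y,a,p,(0,255,0)); o.append(g)
cv2.imwrite("pics/lr.png",np.hstack(o))
```

```text
(array([368.7, 288.6]), array([99.3, 36.2]), 10.1, 673) [0.36881954 0.2882049  0.02630705]
-168.67593316467733
(array([368.7, 288.5]), array([99.7, 36.8]), 10.9, 758) [0.36892948 0.28803906 0.02614759]
-169.2933129369082
```

View pics/lr.png

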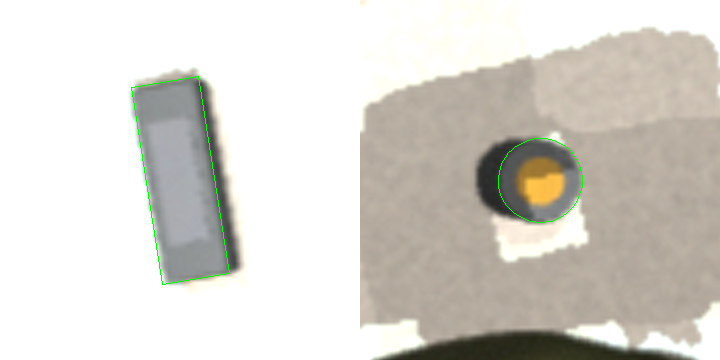

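Request:
{"name": "step_arm", "arguments": {
  "fingers": [-0.6, -0.6, -0.6, -0.6, -0.6, -0.6, -0.6, -0.6, -0.6],
  "travel": [
    [-0.403, -0.197, 0.035],
    [-0.397, -0.208, 0.035],
    [-0.39, -0.222, 0.034],
    [-0.383, -0.233, 0.035],
    [-0.376, -0.245, 0.035],
    [-0.368, -0.257, 0.035],
    [-0.359, -0.267, 0.035],
    [0, 0, 0],
    [0, 0, 0]
  ],
  "twist": [-0.0099, -0.0099, -0.0099, -0.0099, -0.0099, -0.0099, -0.0099, 0, 0]
}}

```text
time_s: 20.98
position: [0.3683, 0.2883, 0.0966]
tool_rot: [[0.988, 0.156, 0.0], [0.156, -0.988, -0.0], [0.0, 0.0, -1.0]]
ft_force: [0.1, -0.1, -0.1]
grip_width: 0.0683
gripper_force: 0.0
```

```bash
python3 plan.py -0.6 20 .3690 .2885 .011 9;python3 - <<'E'
from h import *
print(monitor.observe()["q"])
im,d=optics.get_image("top"); W=cloud("top",d)
P=blob(W,.6413,.1335,.045,.028,.045); print(len(P),np.percentile(P[:,2],[10,50,90]),rect(P))
P=blob(W,.6443,-.127,.06,.055,.079); print(len(P),np.percentile(P[:,2],[10,50,90]),rect(P))
E
```

```text
from [0.3683 0.2883 0.0966] 8.9 t 20.975 F [ 0.1 -0.1 -0.1] w 0.0683
{"fingers": [-0.6, -0.6, -0.6, -0.6, -0.6], "travel": [[0.001, -0.0, 0.171], [0.002, -0.0, 0.171], [0.001, -0.0, 0.171], [0.002, -0.001, 0.171], [0.001, 0.0, 0.172]], "twist": [-0.0001, -0.0001, -0.0001, -0.0001, -0.0001]}
[ 2.35092773e+01  2.27502421e+01  9.88060468e+01 -9.19950556e-03
  5.84425368e+01  1.04567882e+02]
647 [0.03099394 0.03393777 0.03669668] (array([640.4, 134.3]), array([56.3, 56.7]), 87.5, 647)
640 [0.05989943 0.06866266 0.07483038] (array([ 647.9, -128.6]), array([40. , 77.1]), 55.4, 640)
```

The square pack is seated, centred and with its top at 34 mm. Now the long pack.

Request:
{"name": "step_arm", "arguments": {
  "fingers": [-0.6, -0.6, -0.6, -0.6, -0.6, -0.6],
  "travel": [
    [0.004, 0, 0.17],
    [0.003, 0, 0.17],
    [0, 0, 0.17],
    [0, 0, 0.17],
    [0, 0, 0.17],
    [0, 0, 0]
  ],
  "twist": [0, 0, 0, 0, 0, 0]
}}

```text
time_s: 21.78
position: [0.369, 0.2878, 0.0108]
tool_rot: [[0.988, 0.154, -0.002], [0.154, -0.988, -0.001], [-0.002, 0.001, -1.0]]
ft_force: [0.3, 0.5, -0.1]
grip_width: 0.0682
gripper_force: 0.0
```

Request:
{"name": "step_arm", "arguments": {
  "fingers": [0, 0.3, 1, 1, 1, 1, 1, 1, 1, 1],
  "travel": [
    [0, 0, 0],
    [0, 0, 0],
    [0, 0, 0],
    [0, 0, 0],
    [0, 0, 0],
    [0, 0, -0.1],
    [0, 0, -0.2],
    [0, 0, -0.3],
    [0, 0, -0.3],
    [0, 0, 0]
  ],
  "twist": [0, 0, 0, 0, 0, 0, 0, 0, 0, 0]
}}

```text
time_s: 23.02
position: [0.3694, 0.2889, 0.1039]
tool_rot: [[0.988, 0.156, 0.004], [0.156, -0.988, 0.002], [0.005, -0.001, -1.0]]
ft_force: [-1.1, -0.4, -0.8]
grip_width: 0.0324
gripper_force: 59.6
```

```bash
python3 plan.py 1 30 .5585 .3875 .1 -1
```

```text
from [0.3694 0.2889 0.1039] 9.0 t 23.025 F [-1.1 -0.4 -0.8] w 0.0324
{"fingers": [1.0, 1.0, 1.0, 1.0, 1.0, 1.0, 1.0, 1.0], "travel": [[0.253, -0.085, 0.005], [0.25, -0.09, 0.005], [0.249, -0.096, 0.005], [0.247, -0.101, 0.005], [0.244, -0.107, 0.005], [0.242, -0.112, 0.005], [0.239, -0.117, 0.004], [0.237, -0.122, 0.005]], "twist": [0.0069, 0.0069, 0.0069, 0.0069, 0.0069, 0.0069, 0.0069, 0.0069]}
```

Request:
{"name": "step_arm", "arguments": {
  "fingers": [1, 1, 1, 1, 1, 1, 1, 1, 1, 1],
  "travel": [
    [0.253, -0.085, 0.005],
    [0.25, -0.09, 0.005],
    [0.249, -0.096, 0.005],
    [0.247, -0.101, 0.005],
    [0.244, -0.107, 0.005],
    [0.242, -0.112, 0.005],
    [0.239, -0.117, 0.004],
    [0.237, -0.122, 0.005],
    [0, 0, 0],
    [0, 0, 0]
  ],
  "twist": [0.0069, 0.0069, 0.0069, 0.0069, 0.0069, 0.0069, 0.0069, 0.0069, 0, 0]
}}

```text
time_s: 24.28
position: [0.5568, 0.3867, 0.0969]
tool_rot: [[1.0, -0.017, -0.002], [-0.017, -1.0, -0.001], [-0.002, 0.001, -1.0]]
ft_force: [-0.2, 0.6, -1.4]
grip_width: 0.0321
gripper_force: 59.6
```

```bash
python3 plan.py 1 60 .5585 .3875 .026 -1;  python3 - <<'E'
from h import *
im,d=optics.get_image("scene"); cv2.imwrite("pics/lg1.png",cv2.resize(im[110:270,360:520],None,fx=3.5,fy=3.5,interpolation=2))
W=cloud("scene",d); p=monitor.observe()["position"]; print(p)
P=blob(W,p[0],p[1],.07,p[2]-.015,p[2]+.018); print(len(P),rect(P)); print(np.percentile(P,[2,98],axis=0))
E
```

```text
from [0.5568 0.3867 0.0969] -1.0 t 24.275 F [-0.2  0.6 -1.4] w 0.0321
{"fingers": [1.0, 1.0], "travel": [[0.008, -0.004, 0.354], [0.009, -0.004, 0.355]], "twist": [0.0001, 0.0001]}
[0.55680926 0.38673607 0.0972842 ]
561 (array([559.6, 385.2]), array([60. , 98.7]), 74.0, 561)
[[0.51006952 0.35949352 0.08627169]
 [0.60652165 0.4032991  0.11350103]]
```

View pics/lg1.png

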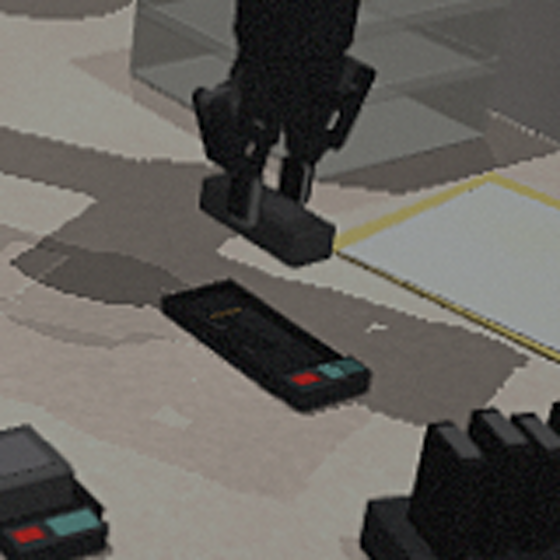

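The long pack hangs level above its dock, dock at about pixel (270,340). Lowering.

Request:
{"name": "step_arm", "arguments": {
  "fingers": [1, 1, 1, 1, 1, 1, 1],
  "travel": [
    [0.016, -0.006, 0.15],
    [0, 0, 0.2],
    [0, 0, 0.2],
    [0, 0, 0.12],
    [0, 0, 0.05],
    [0, 0, 0],
    [0, 0, 0]
  ],
  "twist": [0, 0, 0, 0, 0, 0, 0]
}}

```text
time_s: 25.2
position: [0.5596, 0.3878, 0.0265]
tool_rot: [[1.0, -0.017, 0.001], [-0.017, -1.0, 0.001], [0.001, -0.001, -1.0]]
ft_force: [-0.4, 0.5, -0.9]
grip_width: 0.0325
gripper_force: 59.6
```

Request:
{"name": "step_arm", "arguments": {
  "fingers": [1, 1, 1, 1],
  "travel": [
    [0, 0, 0.02],
    [0, 0, 0.015],
    [0, 0, 0],
    [0, 0, 0]
  ],
  "twist": [0, 0, 0, 0]
}}

```text
time_s: 25.7
position: [0.5593, 0.3876, 0.0224]
tool_rot: [[1.0, -0.017, 0.0], [-0.017, -1.0, 0.0], [0.0, -0.0, -1.0]]
ft_force: [-0.2, -0.1, -0.4]
grip_width: 0.0324
gripper_force: 59.6
```

Request:
{"name": "step_arm", "arguments": {
  "fingers": [1, 1, 1],
  "travel": [
    [0, 0, 0.015],
    [0, 0, 0],
    [0, 0, 0]
  ],
  "twist": [0, 0, 0]
}}

```text
time_s: 26.08
position: [0.5593, 0.3877, 0.0208]
tool_rot: [[1.0, -0.017, -0.0], [-0.017, -1.0, -0.0], [-0.0, 0.0, -1.0]]
ft_force: [-0.1, 0.3, -0.0]
grip_width: 0.0323
gripper_force: 59.7
```

Request:
{"name": "step_arm", "arguments": {
  "fingers": [1, 1, 1],
  "travel": [
    [0, 0, 0.01],
    [0, 0, 0],
    [0, 0, 0]
  ],
  "twist": [0, 0, 0]
}}

```text
time_s: 26.45
position: [0.5593, 0.3877, 0.0207]
tool_rot: [[1.0, -0.017, 0.0], [-0.017, -1.0, 0.0], [0.0, -0.0, -1.0]]
ft_force: [-1.9, -2.3, 5.2]
grip_width: 0.0323
gripper_force: 60.4
```

Run:
```python
from h import *
im,d=optics.get_image("scene"); W=cloud("scene",d); p=monitor.observe()["position"]; print(p)
P=blob(W,.5905,.387,.015,.028,.05); print(len(P),np.percentile(P[:,2],[10,50,90]))
```

```text
[0.55931912 0.38766961 0.02072941]
66 [0.03210747 0.03384409 0.03534166]
```

The pack rests on the floor with its top at 34 mm. Release, retreat, and go to the round pack.

Request:
{"name": "step_arm", "arguments": {
  "fingers": [0.1, 0, -0.1, -0.2, -0.2],
  "travel": [
    [0, 0, 0],
    [0, 0, 0],
    [0, 0, 0],
    [0, 0, 0],
    [0, 0, 0]
  ],
  "twist": [0, 0, 0, 0, 0]
}}

```text
time_s: 27.12
position: [0.5593, 0.3877, 0.0198]
tool_rot: [[1.0, -0.017, -0.0], [-0.017, -1.0, -0.0], [-0.0, 0.0, -1.0]]
ft_force: [0.5, 1.1, 0.3]
grip_width: 0.0512
gripper_force: 0.0
```

Request:
{"name": "step_arm", "arguments": {
  "fingers": [-0.2, -0.2, -0.2, -0.2, -0.2, -0.5],
  "travel": [
    [0, 0, -0.1],
    [0, 0, -0.25],
    [0, 0, -0.45],
    [0, 0, -0.45],
    [0, 0, -0.25],
    [0, 0, 0]
  ],
  "twist": [0, 0, 0, 0, 0, 0]
}}

```text
time_s: 27.88
position: [0.5599, 0.388, 0.1726]
tool_rot: [[1.0, -0.017, 0.005], [-0.017, -1.0, 0.002], [0.004, -0.002, -1.0]]
ft_force: [0.9, 1.0, -0.3]
grip_width: 0.0636
gripper_force: 0.0
```

```bash
python3 plan.py -0.5 60 .45 -.0 .16 -14.4
python3 - <<'E'
from h import *
im,d=optics.get_image("scene"); W=cloud("scene",d)
P=blob(W,.559,.387,.065,.028,.045); print(len(P),np.percentile(P[:,2],[10,50,90]),rect(P))
print(monitor.observe()["q"].round(1))
E
```

```text
from [0.5599 0.388  0.1726] -1.0 t 27.875 F [ 0.9  1.  -0.3] w 0.0636
{"fingers": [-0.5, -0.5, -0.5, -0.5, -0.5, -0.5, -0.5], "travel": [[-0.147, 0.557, 0.018], [-0.129, 0.561, 0.018], [-0.11, 0.566, 0.018], [-0.092, 0.569, 0.018], [-0.072, 0.571, 0.018], [-0.053, 0.574, 0.018], [-0.034, 0.575, 0.018]], "twist": [0.0106, 0.0106, 0.0106, 0.0106, 0.0106, 0.0106, 0.0106]}
340 [0.03052465 0.0333981  0.03523508] (array([558.4, 386. ]), array([103.4,  38.2]), 0.3, 340)
[ 24.8  37.6  56.6  -0.   85.8 115.8]
```

Request:
{"name": "step_arm", "arguments": {
  "fingers": [-0.5, -0.5, -0.5, -0.5, -0.5, -0.5, -0.5, -0.5, -0.5],
  "travel": [
    [-0.147, 0.557, 0.018],
    [-0.129, 0.561, 0.018],
    [-0.11, 0.566, 0.018],
    [-0.092, 0.569, 0.018],
    [-0.072, 0.571, 0.018],
    [-0.053, 0.574, 0.018],
    [-0.034, 0.575, 0.018],
    [0, 0, 0],
    [0, 0, 0]
  ],
  "twist": [0.0106, 0.0106, 0.0106, 0.0106, 0.0106, 0.0106, 0.0106, 0, 0]
}}

```text
time_s: 29.05
position: [0.449, -0.0001, 0.1565]
tool_rot: [[0.969, -0.248, -0.002], [-0.248, -0.969, 0.001], [-0.002, -0.0, -1.0]]
ft_force: [-0.1, -0.1, 0.2]
grip_width: 0.0643
gripper_force: 0.0
```

```bash
python3 plan.py -0.6 50 .3660 -.296 .1 -14.4;  python3 - <<'E'
from h import *
W=cloud("top",optics.get_image("top")[1])
P=blob(W,.366,-.296,.04,.045,.06);print(rect(P),P.mean(0))
P=blob(W,.559,.387,.07,.028,.045); print(len(P),np.percentile(P[:,2],[10,50,90]),rect(P))
E
```

```text
from [ 4.490e-01 -1.000e-04  1.565e-01] -14.4 t 29.05 F [-0.1 -0.1  0.2] w 0.0643
{"fingers": [-0.6, -0.6, -0.6, -0.6, -0.6, -0.6, -0.6], "travel": [[-0.01, 0.439, 0.081], [-0.01, 0.439, 0.081], [-0.01, 0.439, 0.08], [-0.01, 0.439, 0.081], [-0.01, 0.439, 0.081], [-0.01, 0.439, 0.081], [-0.01, 0.439, 0.08]], "twist": [0.0, 0.0, 0.0, 0.0, 0.0, 0.0, 0.0]}
(array([ 365.8, -295.3]), array([40.2, 41.4]), 79.9, 329) [ 0.36570464 -0.29527738  0.05085373]
733 [0.03116716 0.03398714 0.03664352] (array([557.5, 388.9]), array([98.6, 35.6]), 0.1, 733)
```

Request:
{"name": "step_arm", "arguments": {
  "fingers": [-0.6, -0.6, -0.6, -0.6, -0.6, -0.6, -0.6, -0.6, -0.6],
  "travel": [
    [-0.01, 0.439, 0.08],
    [-0.01, 0.439, 0.08],
    [-0.01, 0.439, 0.08],
    [-0.01, 0.439, 0.08],
    [-0.01, 0.439, 0.08],
    [-0.01, 0.439, 0.08],
    [-0.01, 0.439, 0.08],
    [0, 0, 0],
    [0, 0, 0]
  ],
  "twist": [0, 0, 0, 0, 0, 0, 0, 0, 0]
}}

```text
time_s: 30.22
position: [0.367, -0.2951, 0.101]
tool_rot: [[0.969, -0.246, -0.0], [-0.246, -0.969, 0.001], [-0.001, -0.001, -1.0]]
ft_force: [0.5, -0.3, 0.2]
grip_width: 0.0682
gripper_force: 0.0
```

```bash
python3 plan.py -0.6 20 .3660 -.2957 .02 -14.4
```

```text
from [ 0.367  -0.2951  0.101 ] -14.3 t 30.225 F [ 0.5 -0.3  0.2] w 0.0682
{"fingers": [-0.6, -0.6, -0.6, -0.6, -0.6], "travel": [[-0.002, 0.002, 0.162], [-0.001, 0.001, 0.162], [-0.002, 0.002, 0.162], [-0.002, 0.002, 0.162], [-0.001, 0.002, 0.162]], "twist": [0.0002, 0.0002, 0.0002, 0.0002, 0.0002]}
```

Request:
{"name": "step_arm", "arguments": {
  "fingers": [-0.6, -0.6, -0.6, -0.6, -0.6, -0.6],
  "travel": [
    [-0.008, 0.008, 0.16],
    [0, 0, 0.16],
    [0, 0, 0.16],
    [0, 0, 0.16],
    [0, 0, 0.16],
    [0, 0, 0]
  ],
  "twist": [0, 0, 0, 0, 0, 0]
}}

```text
time_s: 30.98
position: [0.3659, -0.2952, 0.0208]
tool_rot: [[0.969, -0.246, -0.001], [-0.246, -0.969, 0.002], [-0.002, -0.001, -1.0]]
ft_force: [-0.0, -1.0, 0.7]
grip_width: 0.0687
gripper_force: 0.0
```

Request:
{"name": "step_arm", "arguments": {
  "fingers": [-0.3, 0, 0.3, 1, 1, 1, 1, 1, 1, 1],
  "travel": [
    [0, 0, 0],
    [0, 0, 0],
    [0, 0, 0],
    [0, 0, 0],
    [0, 0, 0],
    [0, 0, -0.1],
    [0, 0, -0.2],
    [0, 0, -0.3],
    [0, 0, -0.3],
    [0, 0, 0]
  ],
  "twist": [0, 0, 0, 0, 0, 0, 0, 0, 0, 0]
}}

```text
time_s: 32.22
position: [0.366, -0.2976, 0.1133]
tool_rot: [[0.969, -0.248, 0.003], [-0.248, -0.969, -0.004], [0.004, 0.003, -1.0]]
ft_force: [0.1, 0.3, -2.2]
grip_width: 0.0401
gripper_force: 60.7
```

```bash
python3 plan.py 1 30 .5665 -.378 .11 -14.4
```

```text
from [ 0.366  -0.2976  0.1133] -14.3 t 32.225 F [ 0.1  0.3 -2.2] w 0.0401
{"fingers": [1.0, 1.0, 1.0, 1.0, 1.0, 1.0, 1.0, 1.0], "travel": [[0.268, 0.035, 0.004], [0.267, 0.036, 0.004], [0.268, 0.035, 0.005], [0.268, 0.035, 0.004], [0.268, 0.036, 0.004], [0.267, 0.035, 0.004], [0.268, 0.035, 0.004], [0.268, 0.035, 0.004]], "twist": [0.0, 0.0, 0.0, 0.0, 0.0, 0.0, 0.0, 0.0]}
```

Request:
{"name": "step_arm", "arguments": {
  "fingers": [1, 1, 1, 1, 1, 1, 1, 1, 1, 1],
  "travel": [
    [0.268, 0.035, 0.004],
    [0.268, 0.035, 0.004],
    [0.268, 0.035, 0.004],
    [0.268, 0.035, 0.004],
    [0.268, 0.035, 0.004],
    [0.268, 0.035, 0.004],
    [0.268, 0.035, 0.004],
    [0.268, 0.035, 0.004],
    [0, 0, 0],
    [0, 0, 0]
  ],
  "twist": [0, 0, 0, 0, 0, 0, 0, 0, 0, 0]
}}

```text
time_s: 33.48
position: [0.5655, -0.3766, 0.107]
tool_rot: [[0.969, -0.248, -0.002], [-0.248, -0.969, 0.001], [-0.002, -0.001, -1.0]]
ft_force: [-0.4, -0.8, -2.0]
grip_width: 0.0404
gripper_force: 60.7
```

```bash
python3 plan.py 1 60 .5665 -.378 .04 -14.4;  python3 - <<'E'
from h import *
im,d=optics.get_image("scene"); cv2.imwrite("pics/rd1.png",cv2.resize(im[190:350,40:200],None,fx=3.5,fy=3.5,interpolation=2))
E
```

```text
from [ 0.5655 -0.3766  0.107 ] -14.3 t 33.475 F [-0.4 -0.8 -2. ] w 0.0404
{"fingers": [1.0, 1.0], "travel": [[0.007, 0.005, 0.335], [0.006, 0.006, 0.335]], "twist": [0.0002, 0.0002]}
```

View pics/rd1.png

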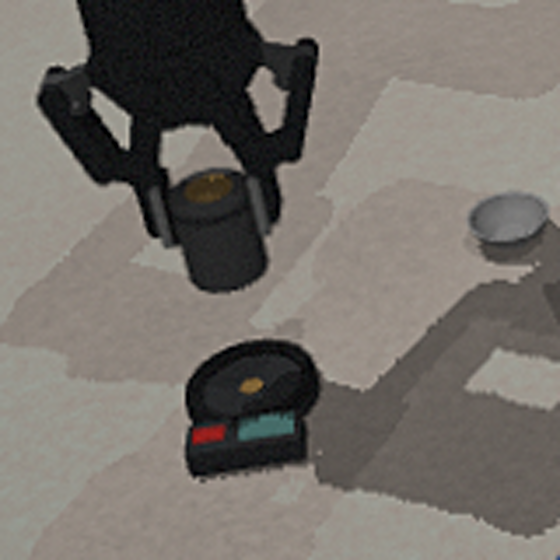

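The cylinder is held upright above the round dock (pixel (220,230) over (252,385)). Lowering.

Request:
{"name": "step_arm", "arguments": {
  "fingers": [1, 1, 1, 1, 1, 1, 1],
  "travel": [
    [0.01, 0.01, 0.15],
    [0, 0, 0.2],
    [0, 0, 0.2],
    [0, 0, 0.12],
    [0, 0, 0.04],
    [0, 0, 0],
    [0, 0, 0]
  ],
  "twist": [0, 0, 0, 0, 0, 0, 0]
}}

```text
time_s: 34.4
position: [0.5672, -0.3786, 0.0378]
tool_rot: [[0.969, -0.248, 0.001], [-0.248, -0.969, -0.001], [0.001, 0.001, -1.0]]
ft_force: [0.4, -0.4, -0.8]
grip_width: 0.0409
gripper_force: 60.7
```

Request:
{"name": "step_arm", "arguments": {
  "fingers": [1, 1, 1, 1],
  "travel": [
    [0, 0, 0.02],
    [0, 0, 0.02],
    [0, 0, 0],
    [0, 0, 0]
  ],
  "twist": [0, 0, 0, 0]
}}

```text
time_s: 34.9
position: [0.567, -0.3784, 0.033]
tool_rot: [[0.969, -0.248, 0.0], [-0.248, -0.969, -0.0], [0.0, 0.0, -1.0]]
ft_force: [0.5, -0.4, -1.7]
grip_width: 0.0405
gripper_force: 60.7
```

Request:
{"name": "step_arm", "arguments": {
  "fingers": [1, 1, 1],
  "travel": [
    [0, 0, 0.02],
    [0, 0, 0],
    [0, 0, 0]
  ],
  "twist": [0, 0, 0]
}}

```text
time_s: 35.28
position: [0.5669, -0.3784, 0.031]
tool_rot: [[0.969, -0.248, -0.0], [-0.248, -0.969, 0.0], [-0.0, -0.0, -1.0]]
ft_force: [-0.0, -0.6, -0.6]
grip_width: 0.0405
gripper_force: 60.7
```

Request:
{"name": "step_arm", "arguments": {
  "fingers": [1, 1, 1],
  "travel": [
    [0, 0, 0.012],
    [0, 0, 0],
    [0, 0, 0]
  ],
  "twist": [0, 0, 0]
}}

```text
time_s: 35.65
position: [0.5671, -0.3784, 0.0303]
tool_rot: [[0.969, -0.248, 0.0], [-0.248, -0.969, -0.0], [0.0, 0.0, -1.0]]
ft_force: [-2.0, 0.7, 4.3]
grip_width: 0.0406
gripper_force: 61.1
```

Request:
{"name": "step_arm", "arguments": {
  "fingers": [0, -0.1, -0.2, -0.4, -0.4],
  "travel": [
    [0, 0, 0],
    [0, 0, 0],
    [0, 0, 0],
    [0, 0, 0],
    [0, 0, 0]
  ],
  "twist": [0, 0, 0, 0, 0]
}}

```text
time_s: 36.28
position: [0.567, -0.3784, 0.0298]
tool_rot: [[0.969, -0.248, 0.0], [-0.248, -0.969, -0.0], [0.0, 0.0, -1.0]]
ft_force: [0.3, 0.8, -0.3]
grip_width: 0.0601
gripper_force: 0.0
```

Request:
{"name": "step_arm", "arguments": {
  "fingers": [-0.4, -0.4, -0.4, -0.4, -0.4, -0.4, -0.4, -0.4, -0.4],
  "travel": [
    [0, 0, -0.1],
    [0, 0, -0.25],
    [0, 0, -0.45],
    [0, 0, -0.45],
    [0, 0, -0.3],
    [-0.5, 0, 0],
    [-0.5, 0, 0],
    [-0.3, 0, 0],
    [0, 0, 0]
  ],
  "twist": [0, 0, 0, 0, 0, 0, 0, 0, 0]
}}

```text
time_s: 37.4
position: [0.4399, -0.3459, 0.1862]
tool_rot: [[0.969, -0.249, 0.001], [-0.249, -0.969, -0.001], [0.001, 0.001, -1.0]]
ft_force: [-0.2, 0.1, 0.5]
grip_width: 0.0597
gripper_force: 0.0
```

Run:
```python
from h import *
for n in ("top","scene"):
    im,d=optics.get_image(n); W=cloud(n,d); cv2.imwrite(f"pics/end_{n}.png",im)
    for o,x,y,r,a,b in [("sq",.6405,.133,.05,.028,.045),("lg",.5585,.3875,.07,.028,.045),("rd",.5665,-.378,.04,.052,.07),("sw",.644,-.127,.06,.055,.079),("tape",.5129,-.0075,.06,.014,.025),("dish",.489,-.212,.04,.014,.025)]:
        P=blob(W,x,y,r,a,b)
        if len(P)>5: print(n,o,*rect(P),"z",np.percentile(P[:,2],[10,50,90]).round(4))
s=monitor.observe();print(s["position"],s["ft_force"])
```

```text
top sq [640.3 134.5] [56.2 56. ] 87.5 647 z [0.031  0.0335 0.0364]
top lg [557.5 388.3] [98.7 35.8] 0.9 732 z [0.0313 0.0343 0.0368]
top rd [ 565.9 -376.2] [41.6 40.2] 36.0 331 z [0.0553 0.0589 0.0617]
top sw [ 648.1 -128.6] [40.3 76.6] 55.4 635 z [0.0603 0.0691 0.0749]
top tape [513.   -7.6] [50.8 50.2] 0.9 259 z [0.0156 0.0183 0.0207]
top dish [ 487.8 -210.3] [48.9 50. ] 46.1 119 z [0.0147 0.0164 0.019 ]
scene sq [641.  133.2] [57.6 64.4] 86.2 450 z [0.0308 0.0332 0.0349]
scene lg [558.7 385.1] [ 38.1 103.6] 88.4 339 z [0.0306 0.0337 0.0355]
scene rd [ 568.3 -378.4] [42.2 41.5] 70.3 326 z [0.0549 0.0594 0.0612]
scene sw [ 648.8 -130.3] [41.1 76.8] 55.1 582 z [0.0579 0.0668 0.0743]
scene tape [513.6   2.4] [27.9 53.4] 88.2 98 z [0.016  0.0181 0.0197]
scene dish [ 488.1 -212. ] [49.2 50.5] 68.6 110 z [0.0146 0.0161 0.0177]
[ 0.44150385 -0.34653389  0.18561536] [-0.45917288 -0.25493461  0.10232704]
```

View pics/end_scene.png

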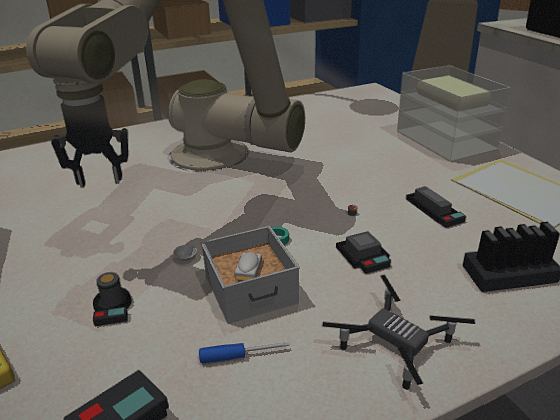

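All packs are seated: round at (112,290), square at (362,245), long at (437,200), swollen in the tin at (250,264). The tape roll and dish have not moved.

```bash
python3 -c "
from rig import close_job; print(close_job())"
```

```text
the job is handed in; nothing more can be done
None
```

I handed the job in at about 37 s: the swollen pack lies flat on the tin's board, the square, long and round packs sit on their dock floors (camera-checked), the tape roll and dish were not moved, and no verdict came back.

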